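Transfer a row of sample glassware to the storage rack in reverse order

TASK

Move the four pieces of glassware from their black nests on the aluminium carrier to the grey storage rack, one to a compartment, in reverse order: the piece that stands leftmost on the carrier (seen from the robot) goes into the rightmost compartment, the next into the second from the right, and so on. Stand each piece upright on the floor of its compartment, about in the middle, without tipping any of them over, and let go.

Things in the scene. Friction and masses are not known exactly. Their poses are not given: they have to be found in the camera images.
- jar: Glass sample jar, straight body 42 mm in diameter up to 70 mm, then a wider milky cap (48 mm in diameter, red disc on top, fixed on: the jar may be lifted by it); 89 mm tall in all. Loose; stands upright in its nest at the start. Origin: centre of its underside; z up.
- beaker: Small clear glass beaker, round, 54 mm in diameter at the rim and 68 mm tall, open and empty, no handle. Loose; stands upright in its nest at the start. Origin: centre of its underside; z up.
- tube: Open round glass tube, 25 mm in diameter, 62 mm tall, holding a bundle of thin gold-coloured rods (fixed in it) that end about level with its rim. Loose; stands upright in its nest at the start. Origin: centre of its underside; z up.
- vial: Small glass vial, body 22 mm in diameter up to 45 mm, beige contents, black screw cap 18 mm in diameter; 52 mm tall in all. Loose; stands upright in its nest at the start. Origin: centre of its underside; z up.
- nest_jar: Black round nest in which the jar stands at the start: a low open cup, inside 49 mm in diameter, walls 4 mm thick; its floor, on which the jar stands, is 4 mm above its origin and its rim 13 mm. Fixed on the carrier; origin: centre of its underside; its x and y axes are parallel to the carrier's. It stays where it is and marks the jar's place in the starting row.
- nest_beaker: Black round nest in which the beaker stands at the start: a low open cup, inside 60 mm in diameter, walls 4 mm thick; its floor, on which the beaker stands, is 4 mm above its origin and its rim 13 mm. Fixed on the carrier; origin: centre of its underside; its x and y axes are parallel to the carrier's. It stays where it is and marks the beaker's place in the starting row.
- nest_tube: Black round nest in which the tube stands at the start: a low open cup, inside 31 mm in diameter, walls 4 mm thick; its floor, on which the tube stands, is 4 mm above its origin and its rim 13 mm. Fixed on the carrier; origin: centre of its underside; its x and y axes are parallel to the carrier's. It stays where it is and marks the tube's place in the starting row.
- nest_vial: Black round nest in which the vial stands at the start: a low open cup, inside 28 mm in diameter, walls 4 mm thick; its floor, on which the vial stands, is 4 mm above its origin and its rim 13 mm. Fixed on the carrier; origin: centre of its underside; its x and y axes are parallel to the carrier's. It stays where it is and marks the vial's place in the starting row.
- carrier: Flat aluminium plate, 84 x 312 x 8 mm, fixed, with the four nests in a row on its top, at y = +114, +38, -38 and -114 mm from its origin, x = 0. Origin: centre of its underside; y runs along the row to the robot's left (turned by up to 0.12 rad), x across it, away from the robot. May be the nearer or the farther of the two rows.
- rack: Grey storage rack, 80 x 308 x 14 mm plus a lug at each end, fixed, empty: four open compartments in a row, each 72 x 72 mm inside, centres at y = +114, +38, -38, -114 mm, x = 0; walls 4 mm thick. Floor 4 mm above the origin, wall tops 14 mm. Origin: centre of its underside; y runs along the row to the robot's left (turned by up to 0.12 rad), x across it, away from the robot.

How it is judged:
By the outcome, as a careful person would: the job done as asked, in the order asked, and still so for the second after the job is handed in, with the robot touching nothing.
It also fails if it takes over 96 s, if anything falls off the work surface, if the arm or the gripper's body presses on something with over 40 N, if the wrist force passes 120 N, or if a joint passes its speed limit or range.

ROBOT

A 6-joint arm with a two-finger parallel gripper is mounted at the origin on a cart in front of the work surface, level with it; the furniture and walls round the work are solid. World frame = base frame: x ahead of the robot, y to its left, z up, the work surface at z = 0. Lengths are in m, angles in degrees, forces in N, time in s.
With the tool pointing down it reaches from about 0.375 to 0.9 m from the base axis. Payload 3.1 kg.
Tool frame: the origin (TCP) lies on the centre line of the jaws, within the pads' length; the fingertips stand 17 mm ahead of it and the grasp point (between the pads) lies 2 mm behind it; z points along the fingers, y is the line along which they close (so a half turn about z gives the same grasp; the last joint's range is limited). The gripper opens to 87 mm and grips with 3 to 60 N. Pads are 19 mm wide; open, the fingers measure 117 mm over their backs; the gripper's body (75 mm by 190 mm) begins 51 mm behind the grasp point.
Start: joints at [60.304, 30.224, 82.088, -0, 67.689, -10.227], TCP at [0.208, 0.589, 0.24] pointing down, gripper open.
Joint ranges: [-176.69, 176.69], [-43.24, 126.21], [12.49, 139.97], [-82, 262], [0, 151.66], [-163.58, 163.58]. Speed limits (degrees/s): [159.86, 159.86, 180, 180, 180, 180].

INTERFACE

Orientations are given as a 3x3 rotation matrix whose columns are the frame's x, y, z axes.
In Python, from rig import bot, imaging, finder gives the robot as it stands. The module is installed in compiled form; this text tells all that it offers.
- The arm moves only by the tool play_rows, never from a script. Its argument "motion" is a list that holds one entry, the list of rows, each a list of 6 numbers: the shift along the tool's x, y, z in m, then the turn, a rotation vector about the tool's x, y, z in degrees. In form: [[[dx, dy, dz, wx, wy, wz], ...]]. A call has 1 to 8 rows; each row is the pose to reach, as a shift and turn from the pose commanded when the call began, along the tool's axes at that moment; what a row does not reach only later rows make up. A row lasts 1/12 s, in which the tool goes at most 41.7 mm and 7.16 degrees, less where a joint would pass 70% of its speed; a pose out of reach is approached as far as the arm can. A call with a gripper value outside its range is refused whole. "fingers" is the finger opening in m, from 0 to 0.087, set as the call begins (left out, the last holds). The fingers move at their own pace and stop on an object; the grip force is fixed at half the most. Time passes only in rows, so rows that repeat a pose let the fingers close. It gives the time, the measured TCP pose, the force, the opening and the grip force at its end, in the units of the state.
- bot.read_state(): the state, without advancing time (a new reading comes with each control period).
- imaging.capture(name): name is "scene" or "top" or "wrist"; returns a dict with "frame" (400x640x3 uint8, red, green, blue), "camera_matrix" (3x3 intrinsics, pixels), "k1" (the pictures are not rectified: a ray, as slopes to the right and down, at radius r is drawn at 1 + k1 r^2 times it, then the intrinsics apply), "R" (3x3) and "t" (3): a world point X has camera coordinates R X + t. Camera axes: x right, y down, z forward; pixel columns grow to the right and rows downward; lengths in m; the calibration is good to about 2 mm. A picture is of the moment at which its call begins. There is no depth.
- bot.hand_in(): hands the job in; it is judged then, once.
Trained networks look in the newest picture that a camera, given by its name, has taken for a name from the list of things; names that differ only in an ending like _2 or _b are one class to them, and where a whole thing is asked for, a point or a joint stands for the part that bears it (a point fixed in the world has none). Each returns a list of dicts, best first, with "confidence" (0 to 1); they miss things now and then, are a little off and sometimes report something else, mostly with a low value. They report only what shows in the picture. A call takes as long as a camera call.
- finder.recognise(camera, name): "at" ([x, y, z] in m, in world coordinates, good to about 4 mm: the middle of the surface that is visible of it).
- finder.outline_of(camera, name): "pixels" (400x640 bool, what is visible of it).
The state is a dict: "time_s": time; "joint_positions": joint angles; "qvel": joint speeds; "tau": joint torques, N m; "position": TCP position; "tcp_rot": TCP orientation; "force": force on the tool from outside, world axes, zero at the start; "moment": the same for the moment, N m; "opening": opening from 0.0 (shut) to 1.0 (fully open); "grasp_force": force on a finger pad.
Only numpy, scipy, OpenCV 4.12 (cv2) and the standard library are available. Lean on these libraries where they do the work, as an engineer would, in place of code of your own. Each camera call takes 0.05 s, during which the arm holds its last target. There are 200 camera calls.

## Working session

There is one attempt and no reset: what is moved stays moved. The work goes in short steps, Python scripts to look and compute and a tool call to move; the robot and the scene stay as the last step left them, time stands still between calls to the robot, and variables do not carry over. Pictures are saved under pics/ and viewed, at most 14 in all, crops included, and the job is handed in when it is done.

Besides the shell and the picture viewer there is one more tool, called after "Request:" as name(argument=value, ...) on one line, values as JSON. play_rows: Moves the arm, as the interface text tells. Its arguments: {"type":"object","properties":{"motion":{"type":"array"},"fingers":{"type":"number"}},"required":["motion"]}

```bash
mkdir -p pics; ls; python3 - <<'E'
from rig import bot, imaging, finder
import cv2, numpy as np
s=bot.read_state(); print(s['time_s'],s['position'],np.round(s['tcp_rot'],3).tolist(),s['opening'])
for c in ['top','scene']:
    d=imaging.capture(c); cv2.imwrite(f'pics/{c}0.png',d['frame'][...,::-1])
    print(c,d['camera_matrix'].tolist(),d['k1'],np.round(-d['R'].T@d['t'],3))
    for n in ['jar','beaker','tube','vial','nest_jar','nest_beaker','nest_tube','nest_vial','carrier','rack']:
        print(n,[(np.round(r['at'],4).tolist(),round(r['confidence'],2)) for r in finder.recognise(c,n)[:2]])
print(bot.read_state()['time_s'])
E
```

```text
pics
0.0 [0.20795436 0.5886581  0.23858498] [[-0.943, 0.333, -0.001], [0.333, 0.943, -0.002], [0.0, -0.002, -1.0]] 0.9995650342187437
top [[466.90360541159333, 0.0, 323.40934461098493], [0.0, 466.90360541159333, 200.06394555133684], [0.0, 0.0, 1.0]] -0.1318547306768051 [ 0.453 -0.101  0.966]
jar [([0.4622, -0.1104, 0.0998], 0.75)]
beaker [([0.4538, 0.0441, 0.0176], 0.73)]
tube [([0.4587, -0.0318, 0.0481], 0.67)]
vial [([0.471, -0.1883, 0.0637], 0.51)]
nest_jar [([0.4486, -0.0974, 0.0197], 0.44)]
nest_beaker [([0.4503, 0.0178, 0.0194], 0.74), ([0.4699, -0.1882, 0.0659], 0.71)]
nest_tube [([0.4634, -0.1108, 0.099], 0.54)]
nest_vial [([0.4727, -0.1872, 0.0231], 0.69)]
carrier [([0.4641, -0.0798, 0.0089], 0.76)]
rack [([0.6104, -0.1187, 0.0042], 0.71)]
scene [[474.246499661832, 0.0, 315.3588416394444], [0.0, 474.246499661832, 199.82782610382947], [0.0, 0.0, 1.0]] -0.02301773556018503 [0.11  0.504 0.455]
jar [([0.4556, -0.0976, 0.07], 0.94)]
beaker [([0.446, 0.0498, 0.0589], 0.96)]
tube []
vial [([0.4618, -0.177, 0.0415], 0.66), ([0.4431, 0.0492, 0.0538], 0.58)]
nest_jar [([0.4473, -0.0895, 0.02], 0.71)]
nest_beaker [([0.435, 0.0605, 0.015], 0.62)]
nest_tube [([0.4442, -0.0268, 0.0179], 0.54)]
nest_vial [([0.4577, -0.1768, 0.0197], 0.59)]
carrier [([0.4374, -0.0285, 0.007], 0.68), ([0.4421, -0.0279, 0.0159], 0.19)]
rack [([0.6108, -0.0889, 0.0022], 0.59)]
1.1
```

View pics/top0.png

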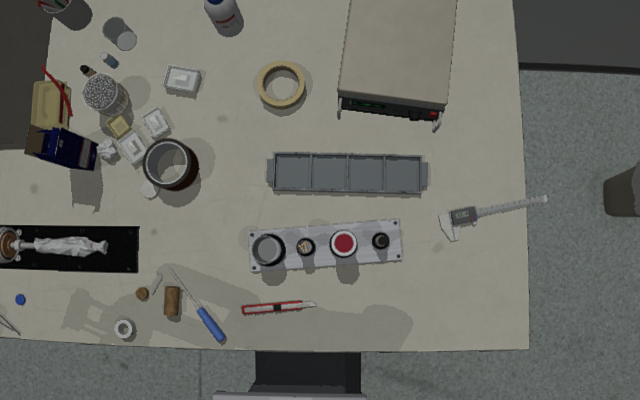

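View pics/scene0.png

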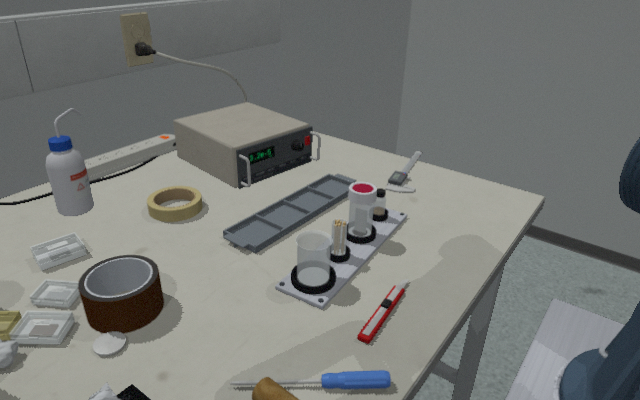

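The top view shows the carrier nearer, with beaker (268,249), tube (306,247), jar (343,243) and vial (381,241) from left to right. The rack is farther away, around (348,173), with the instrument behind it. So beaker → rightmost, tube → second from right, jar → second from left, vial → leftmost.

```bash
cat > h.py <<'E'
import numpy as np, cv2
from rig import bot, imaging, finder
def plane(d, px, z):
    """pixels (N,2) -> world points on the plane z"""
    K=np.array(d['camera_matrix']); R=np.array(d['R']); t=np.array(d['t'])
    n=cv2.undistortPoints(np.float64(px).reshape(-1,1,2),K,np.array([d['k1'],0,0,0.])).reshape(-1,2)
    r=np.c_[n,np.ones(len(n))]@R; c=-R.T@t
    return c+r*((z-c[2])/r[:,2])[:,None]
def project(d,X):
    K=np.array(d['camera_matrix']); R=np.array(d['R'])
    return cv2.projectPoints(np.float64(X).reshape(-1,1,3),cv2.Rodrigues(R)[0],np.array(d['t']),K,np.array([d['k1'],0,0,0.]))[0].reshape(-1,2)
def rect(d,m,z):
    c=max(cv2.findContours(m.astype(np.uint8),0,2)[0],key=cv2.contourArea).reshape(-1,2)
    (x,y),(w,h),a=cv2.minAreaRect(plane(d,c,z)[:,:2].astype(np.float32))
    return np.round([x,y],4),np.round(sorted([w,h]),4),round((a+45)%90-45,2)
def go(x,y,z,yaw):
    """shift and turn from here to world x,y,z with closing line at yaw deg from world y"""
    s=bot.read_state(); R=np.array(s['tcp_rot']); p=np.array(s['position'])
    a=np.radians(yaw); Y=np.array([-np.sin(a),np.cos(a),0])
    if Y@R[:,1]<0: Y=-Y
    Z=np.array([0,0,-1.]); G=np.c_[np.cross(Y,Z),Y,Z]
    return np.round(R.T@([x,y,z]-p),4).tolist(), np.round(np.degrees(cv2.Rodrigues(R.T@G)[0].ravel()),2).tolist()
E
python3 - <<'E'
from h import *
D={}
for c in ['top','scene']:
    d=D[c]=imaging.capture(c)
    for n,z in [('carrier',.008),('rack',.014),('nest_beaker',.021),('nest_tube',.021),('nest_jar',.021),('nest_vial',.021),('jar',.101),('beaker',.08),('tube',.074),('vial',.064)]:
        for r in finder.outline_of(c,n)[:1]: print(c,n,*rect(d,r['pixels'],z),round(r['confidence'],2))
d=D['top']
print('disc',plane(d,[[343.5,243.5]],.101),'nests',plane(d,[[268,249],[306,247],[381,241]],.075))
b=plane(D['scene'],[[240,180]],0)[0]; print('instr base',b,plane(d,[[340,115],[437,127],[342,100]],.0))
for h in (.06,.08,.1,.12): print(h,project(D['scene'],b+[0,0,h]))
f=d['frame'][130:280,230:440]; cv2.imwrite('pics/topz.png',cv2.resize(f,None,fx=3.8,fy=3.8,interpolation=2)[...,::-1])
d=imaging.capture('wrist'); cv2.imwrite('pics/w0.png',d['frame'][...,::-1])
E
```

```text
top carrier [ 0.4603 -0.0747] [0.0859 0.3147] 4.84 0.63
top rack [ 0.6093 -0.1185] [0.0837 0.3339] -0.92 0.93
top nest_tube [ 0.4568 -0.043 ] [0.0283 0.0339] -7.79 0.58
top nest_jar [ 0.4398 -0.1059] [0.0055 0.0273] -16.94 0.64
top nest_vial [ 0.4706 -0.1873] [0.0322 0.0343] -0.02 0.62
top jar [ 0.4639 -0.1128] [0.0454 0.0462] -26.51 0.6
top beaker [0.4519 0.0372] [0.0531 0.0614] 0.5 0.56
top tube [ 0.457  -0.0378] [0.0209 0.0249] 0.25 0.67
top vial [ 0.4708 -0.1843] [0.0211 0.0232] -0.02 0.65
scene carrier [ 0.4526 -0.0674] [0.087  0.3196] 2.78 0.62
scene rack [ 0.6028 -0.1134] [0.0952 0.3378] -0.62 0.84
scene nest_beaker [0.44   0.0574] [0.0621 0.0673] 35.81 0.85
scene nest_tube [ 0.4408 -0.0217] [0.0258 0.0416] -19.42 0.59
scene nest_jar [ 0.4428 -0.095 ] [0.0378 0.0641] -21.08 0.75
scene jar [ 0.4317 -0.0546] [0.0449 0.1727] 30.46 0.82
scene beaker [0.4265 0.0727] [0.0536 0.1293] 38.35 0.64
scene tube [0.4344 0.0015] [0.0239 0.1002] 32.19 0.76
scene vial [ 0.4502 -0.1469] [0.0203 0.0998] 29.51 0.66
disc [[ 0.46260083 -0.11173674  0.101     ]] nests [[ 0.45188827  0.03205897  0.075     ]
 [ 0.45606419 -0.04071441  0.075     ]
 [ 0.46768495 -0.18330186  0.075     ]]
instr base [ 7.89839184e-01 -1.43958907e-01 -5.55111512e-17] [[ 0.73578879 -0.10604468  0.        ]
 [ 0.70968087 -0.31207618  0.        ]
 [ 0.76898789 -0.11040623  0.        ]]
0.06 [[238.44404155 154.46581499]]
0.08 [[237.90805319 145.63182977]]
0.1 [[237.36308421 136.62955465]]
0.12 [[236.80894131 127.45460133]]
```

View pics/topz.png

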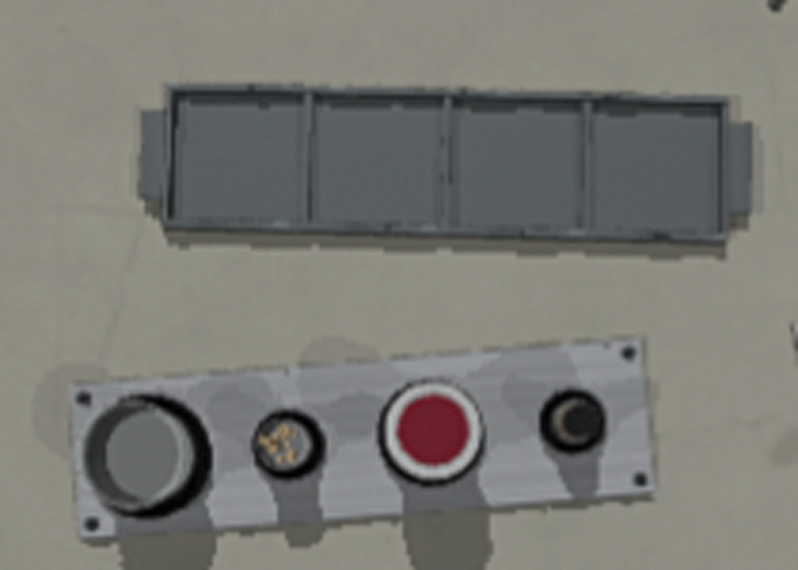

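View pics/w0.png

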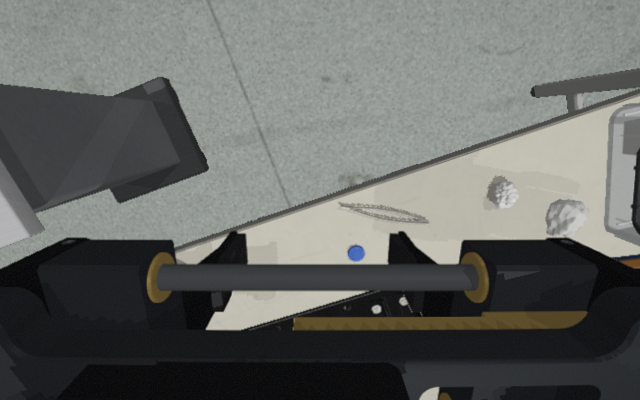

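The wrist view shows the gripper body lying along the closing line, so closing along the row keeps clear of the instrument. I'll get refined corner poses and the first move now.

```bash
python3 - <<'E'
from h import *
d=imaging.capture('top')
def q(c,z):
    P=plane(d,np.array(c)/3.8+[230,130],z)[:,:2]; v=(P[0]+P[3]-P[1]-P[2])/2
    return P.mean(0).round(4),np.linalg.norm(v).round(4),np.degrees(np.arctan2(-v[0],v[1])).round(2),v
for n,c,z in [('car',[(72,383),(642,338),(653,495),(80,540)],.008),('rack',[(166,86),(728,101),(727,238),(166,224)],.014)]:
    m,l,a,v=q(c,z); print(n,m,l,a); u=v/np.linalg.norm(v)
    for y in (.114,.038,-.038,-.114): print((m+u*y).round(4))
print(go(.4512,.0385,.22,4.8))
E
```

```text
car [ 0.4592 -0.0749] 0.3097 4.65
[0.45   0.0387]
[ 0.4561 -0.037 ]
[ 0.4623 -0.1128]
[ 0.4684 -0.1885]
rack [ 0.6094 -0.121 ] 0.3056 -1.57
[ 0.6125 -0.007 ]
[ 0.6104 -0.083 ]
[ 0.6084 -0.159 ]
[ 0.6063 -0.235 ]
([-0.4126, -0.4383, 0.0196], [-0.0, 0.0, -24.27])
```

Request:
play_rows(motion=[[[-0.02, -0.02, 0, 0, 0, 0], [-0.05, -0.054, 0, 0, 0, 0], [-0.08, -0.085, 0, 0, 0, 0], [-0.11, -0.117, 0, 0, 0, 0], [-0.14, -0.149, 0, 0, 0, 0], [-0.17, -0.181, 0.005, 0, 0, 0], [-0.2, -0.213, 0.01, 0, 0, 0], [-0.22, -0.235, 0.01, 0, 0, 0]]], fingers=0.07)

```text
time_s: 2.97
position: [0.3367, 0.2949, 0.2296]
tcp_rot: [[-0.943, 0.333, 0.0], [0.333, 0.943, 0.0], [-0.0, 0.0, -1.0]]
force: [1.7, 0.0, 1.1]
opening: 0.808
grasp_force: 0.0
```

Request:
play_rows(motion=[[[-0.028, -0.03, 0, 0, 0, -4], [-0.056, -0.06, 0, 0, 0, -8], [-0.084, -0.089, 0, 0, 0, -12], [-0.112, -0.118, 0, 0, 0, -16], [-0.14, -0.148, 0, 0, 0, -20], [-0.168, -0.177, 0.01, 0, 0, -24.3], [-0.185, -0.195, 0.01, 0, 0, -24.3], [-0.193, -0.203, 0.01, 0, 0, -24.3]]])

```text
time_s: 3.63
position: [0.4526, 0.0377, 0.2196]
tcp_rot: [[-0.997, -0.08, 0.002], [-0.08, 0.997, -0.001], [-0.002, -0.001, -1.0]]
force: [-0.1, 0.2, 0.1]
opening: 0.805
grasp_force: 0.0
```

```bash
python3 - <<'E'
from h import *
s=bot.read_state(); print(s['time_s'],s['position'],s['opening'],s['force'])
print(go(.4512,.0385,.06,4.8))
d=imaging.capture('wrist'); cv2.imwrite('pics/w1.png',d['frame'][...,::-1])
for n in ['beaker','nest_beaker','tube','jar','vial']: print(n,[(np.round(r['at'],4).tolist(),round(r['confidence'],2)) for r in finder.recognise('wrist',n)[:1]])
E
```

```text
3.6333 [0.45263868 0.03765112 0.2196389 ] 0.8053321017675887 [-0.06664916  0.16076784  0.09479543]
([0.0016, 0.0011, 0.1596], [-0.06, 0.09, -0.2])
beaker [([0.4605, 0.0432, 0.0392], 0.77)]
nest_beaker [([0.4344, 0.0385, 0.0191], 0.65)]
tube [([0.4528, -0.0303, 0.0632], 0.9)]
jar [([0.4628, -0.1092, 0.1002], 0.81)]
vial [([0.465, -0.1787, 0.0503], 0.92)]
```

View pics/w1.png

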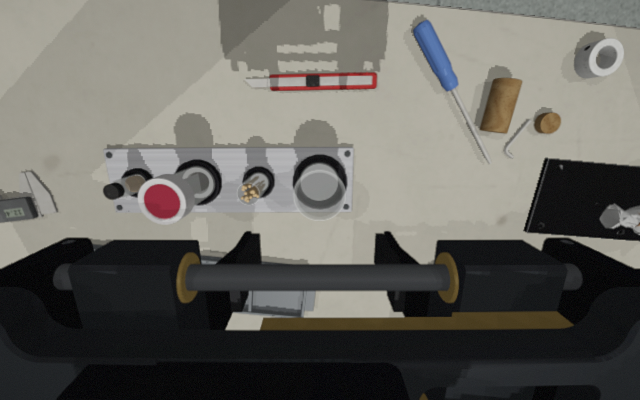

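The wrist view shows the beaker rim at (320,192), tube top (249,192), jar disc (162,200) and vial cap (113,191). The beaker lies on the fingers' midline.

```bash
python3 - <<'E'
from h import *
d=imaging.capture('wrist')
for p,z in [((320,192),.08),((249,192),.074),((162,200),.101),((113,191),.064)]: print(plane(d,[p],z)[0].round(4))
for n,z in [('beaker',.08),('jar',.101),('tube',.074),('vial',.064)]:
    c=finder.outline_of('wrist',n)
    if c: print(n,*rect(d,c[0]['pixels'],z))
E
```

```text
[0.4439 0.0453 0.08  ]
[ 0.4517 -0.0282  0.074 ]
[ 0.4594 -0.1051  0.101 ]
[ 0.4657 -0.1777  0.064 ]
beaker [0.4474 0.0399] [0.0526 0.0612] 4.87
jar [ 0.4534 -0.0957] [0.0454 0.0799] 35.08
tube [ 0.4504 -0.0288] [0.0233 0.0401] -41.65
vial [ 0.4623 -0.1702] [0.0207 0.0525] 29.87
```

The wrist camera disagrees with the top camera by about 7 mm, so I'll use the scene camera as arbiter.

```bash
python3 - <<'E'
import cv2
f=cv2.imread('pics/scene0.png')[165:305,215:415]; cv2.imwrite('pics/sz.png',cv2.resize(f,None,fx=4,fy=4,interpolation=2))
E
```

```text
(no output)
```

View pics/sz.png

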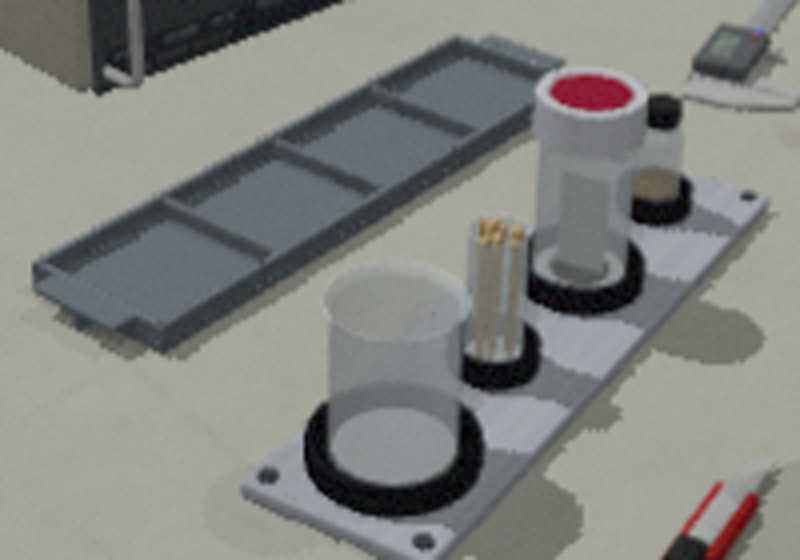

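```bash
python3 - <<'E'
from h import *
d=imaging.capture('scene')
f=lambda p,z: plane(d,[np.array(p)/4+[215,165]],z)[0,:2]
A,B,C=f((242,488),.008),f((418,556),.008),f((768,203),.008)
print('carrier centre',(A+C)/2,np.linalg.norm(A-B),np.linalg.norm(B-C),np.degrees(np.arctan2(-(B-C)[0],(B-C)[1])))
print('nestb',f((394,437),.021),'disc',f((593,92),.101),'brim',f((397,303),.080))
A,B,C=f((35,268),.014),f((162,328),.014),f((460,38),.014)
print('rack centre',(B+C)/2,np.linalg.norm(A-B),np.linalg.norm(A-C),np.degrees(np.arctan2(-(A-C)[0],(A-C)[1])))
t=imaging.capture('top'); w=imaging.capture('wrist'); s=bot.read_state()
R=np.array(s['tcp_rot']); p=np.array(s['position']); T=p+R[:,2]*.017
for c in (d,t,w): print(project(c,[p+R@[0,.035,.017],p+R@[0,-.035,.017],p+R@[0,.05,.017],p+R@[0,-.05,.017]]).round(1).tolist())
g=d['frame']; 
def crop(c,h=50,k=4):
    u,v=project(c,[T])[0].astype(int); u=np.clip(u,h,640-h);v=np.clip(v,h,400-h); print(u-h,v-h); return cv2.resize(c['frame'][v-h:v+h,u-h:u+h],None,fx=k,fy=k,interpolation=2)
cv2.imwrite('pics/tips.png',np.hstack([crop(d),crop(t)])[...,::-1])
E
```

```text
carrier centre [ 0.45513521 -0.06526071] 0.07407909018592865 0.3024317761038984 3.4292583161894568
nestb [0.44724551 0.04503522] disc [ 0.46083908 -0.10699384] brim [0.44787077 0.04422781]
rack centre [ 0.60457314 -0.11389954] 0.07425142717278672 0.3058559506168919 -1.5299388990071907
[[301.1, 170.3], [329.2, 152.6], [294.4, 174.5], [334.7, 149.2]]
[[229.9, 251.4], [272.0, 248.0], [221.0, 252.0], [281.1, 247.3]]
[[373.6, 248.4], [259.7, 248.5], [397.9, 248.4], [235.4, 248.5]]
265 111
200 199
```

View pics/tips.png

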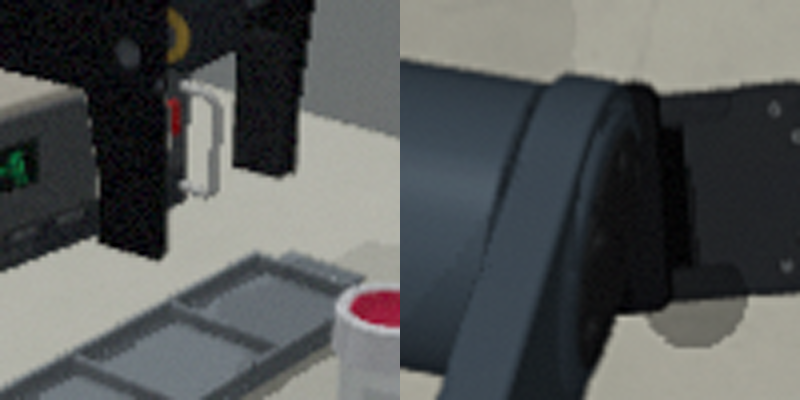

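```bash
python3 - <<'E'
from h import *
d=imaging.capture('scene'); s=bot.read_state(); R=np.array(s['tcp_rot']); p=np.array(s['position'])
print(s['opening']*.087)
for y in (.035,.050,-.035,-.050):
    for x in (-.0095,.0095): print(y,x,project(d,[p+R@[x,y,.017]]).round(1))
i=100; f=d['frame'][135:185,280:350]
cv2.imwrite('pics/tip2.png',cv2.resize(f,None,fx=11,fy=11,interpolation=0)[...,::-1].astype(float)*1.0)
E
```

```text
0.06971123104931903
0.035 -0.0095 [[294.9 168.5]]
0.035 0.0095 [[307.4 172.1]]
0.05 -0.0095 [[288.1 172.6]]
0.05 0.0095 [[300.8 176.4]]
-0.035 -0.0095 [[323.3 151.1]]
-0.035 0.0095 [[335.2 154.2]]
-0.05 -0.0095 [[328.8 147.7]]
-0.05 0.0095 [[340.6 150.7]][ WARN:0@1.430] global loadsave.cpp:1063 imwrite_ Unsupported depth image for selected encoder is fallbacked to CV_8U.
```

View pics/tip2.png

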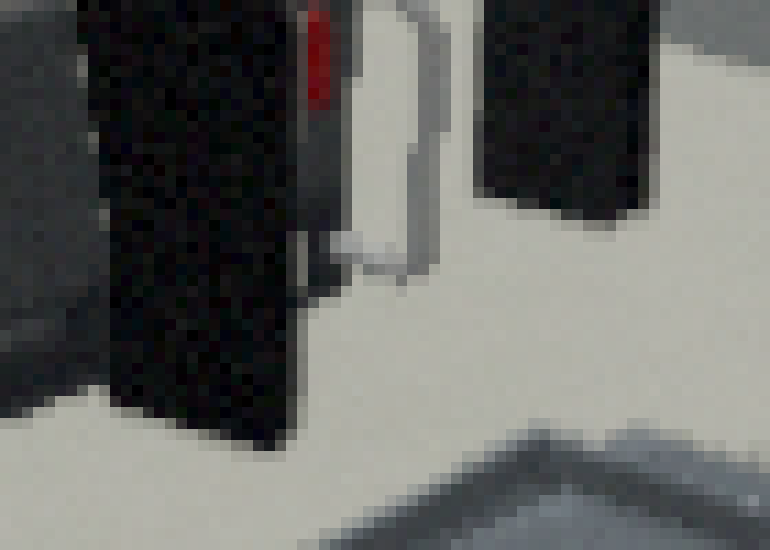

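Checking the fingertips against their predicted pixels, the scene camera is about 1.5 px off. After correction it agrees with the top camera to about 3 mm, so I'll use values in between: beaker (0.450, 0.041) and rack centre (0.608, -0.118). Now I'll descend on the beaker and grip.

Request:
play_rows(motion=[[[0.002, 0.0035, 0.01, 0, 0, 0], [0.002, 0.0035, 0.035, 0, 0, 0], [0.002, 0.0035, 0.06, 0, 0, 0], [0.002, 0.0035, 0.085, 0, 0, 0], [0.002, 0.0035, 0.11, 0, 0, 0], [0.002, 0.0035, 0.135, 0, 0, 0], [0.002, 0.0035, 0.152, 0, 0, 0], [0.002, 0.0035, 0.16, 0, 0, 0]]])

```text
time_s: 5.05
position: [0.4475, 0.0442, 0.0576]
tcp_rot: [[-0.996, -0.084, -0.003], [-0.084, 0.996, 0.001], [0.003, 0.001, -1.0]]
force: [-0.1, -0.2, 0.3]
opening: 0.805
grasp_force: 0.0
```

Request:
play_rows(motion=[[[0, 0, 0, 0, 0, 0], [0, 0, 0, 0, 0, 0], [0, 0, 0, 0, 0, 0], [0, 0, 0, 0, 0, 0], [0, 0, 0, 0, 0, 0], [0, 0, 0, 0, 0, 0], [0, 0, 0, 0, 0, 0], [0, 0, 0, 0, 0, 0]]], fingers=0.04)

```text
time_s: 5.72
position: [0.449, 0.0442, 0.0603]
tcp_rot: [[-0.996, -0.084, 0.002], [-0.084, 0.996, -0.0], [-0.002, -0.0, -1.0]]
force: [0.5, 0.8, 6.7]
opening: 0.606
grasp_force: 30.4
```

Request:
play_rows(motion=[[[0, 0, -0.005, 0, 0, 0], [0, 0, -0.02, 0, 0, 0], [0, 0, -0.04, 0, 0, 0], [0, 0, -0.065, 0, 0, 0], [0, 0, -0.09, 0, 0, 0], [0, 0, -0.11, 0, 0, 0], [0, 0, -0.12, 0, 0, 0], [0, 0, -0.12, 0, 0, 0]]])

```text
time_s: 6.38
position: [0.4496, 0.0442, 0.1819]
tcp_rot: [[-0.996, -0.084, 0.005], [-0.084, 0.996, -0.001], [-0.005, -0.001, -1.0]]
force: [-0.6, -0.4, 0.1]
opening: 0.6
grasp_force: 30.3
```

```bash
python3 - <<'E'
from h import *
s=bot.read_state(); print(s['position'],s['opening'],s['grasp_force'])
print(go(.605,-.232,.18,-1.5))
d=imaging.capture('top')
print([(np.round(r['at'],4).tolist(),round(r['confidence'],2)) for n in ['rack','nest_beaker'] for r in finder.recognise('top',n)[:1]])
E
```

```text
[0.44962334 0.04415412 0.1819365 ] 0.6001919784612804 30.3064707937574
([-0.1315, -0.2883, 0.0029], [-0.05, 0.29, 6.34])
[([0.6087, -0.116, 0.0004], 0.89)]
```

Request:
play_rows(motion=[[[-0.004, -0.008, 0, 0, 0, 0], [-0.012, -0.025, 0, 0, 0, 0], [-0.022, -0.047, 0, 0, 0, 0], [-0.033, -0.072, 0, 0, 0, 0], [-0.044, -0.097, 0, 0, 0, 0], [-0.055, -0.12, 0, 0, 0, 0], [-0.063, -0.137, 0, 0, 0, 0], [-0.066, -0.144, 0, 0, 0, 0]]])

```text
time_s: 7.2
position: [0.528, -0.0969, 0.1784]
tcp_rot: [[-0.997, -0.082, 0.0], [-0.082, 0.997, -0.001], [-0.0, -0.001, -1.0]]
force: [0.9, -0.7, -0.6]
opening: 0.603
grasp_force: 30.3
```

Request:
play_rows(motion=[[[-0.006, -0.012, 0, 0, 0, 1], [-0.016, -0.035, 0, 0, 0, 2], [-0.028, -0.06, 0, 0, 0, 3], [-0.04, -0.086, 0, 0, 0, 4], [-0.05, -0.11, 0, 0, 0, 5], [-0.06, -0.13, 0, 0, 0, 6.3], [-0.0655, -0.1443, 0, 0, 0, 6.3], [-0.0655, -0.1443, 0, 0, 0, 6.3]]])

```text
time_s: 7.87
position: [0.605, -0.2349, 0.1788]
tcp_rot: [[-1.0, 0.028, 0.001], [0.028, 1.0, -0.002], [-0.001, -0.001, -1.0]]
force: [0.7, 0.1, -0.1]
opening: 0.597
grasp_force: 30.3
```

```bash
python3 - <<'E'
from h import *
s=bot.read_state(); print(s['position'],s['opening'],s['grasp_force'],s['time_s'])
print(go(.605,-.232,.0535,-1.5))
for c in ['wrist','scene']:
    d=imaging.capture(c); cv2.imwrite(f'pics/{c}b.png',d['frame'][...,::-1])
a=cv2.imread('pics/wristb.png');b=cv2.imread('pics/sceneb.png')
cv2.imwrite('pics/b.png',np.vstack([a[0:300],cv2.resize(b[120:270,180:500],(640,300))]))
E
```

```text
[ 0.60496672 -0.23489161  0.17881759] 0.5968681925189208 30.30637512186331 7.8667
([0.0002, 0.0031, 0.1253], [-0.08, 0.07, -0.1])
```

View pics/b.png

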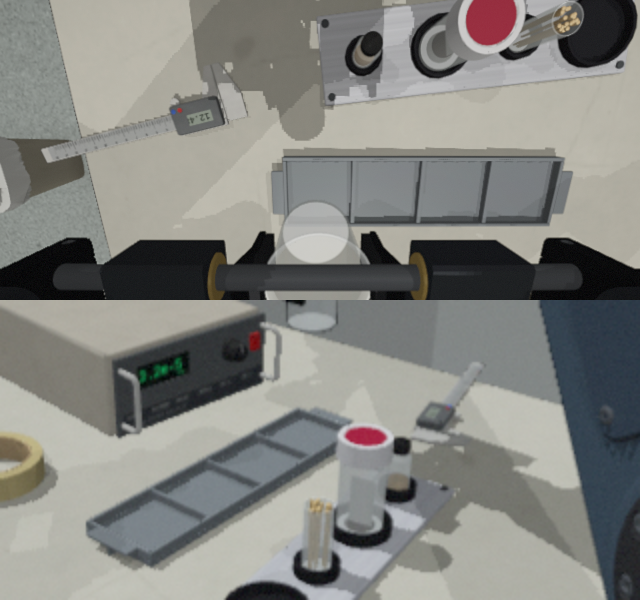

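The wrist view shows the beaker upright in the jaws, base around (315,232), and the rightmost compartment around (319,191). The scene view agrees.

```bash
python3 - <<'E'
from h import *
d=imaging.capture('wrist')
print(plane(d,[(319,191),(385,192),(451,192),(518,191)],.008).round(4)); print(plane(d,[(316,232)],.131), project(d,[[.605,-.2349,.131]]), project(d,[[.605,-.2349,.198]]))
E
```

```text
[[ 0.6036 -0.2286  0.008 ]
 [ 0.6068 -0.154   0.008 ]
 [ 0.6089 -0.0787  0.008 ]
 [ 0.6098 -0.0015  0.008 ]]
[[ 0.60412366 -0.23199306  0.131     ]] [[311.99064883 233.24411622]] [[310.11368608 284.14975622]]
```

Request:
play_rows(motion=[[[0, 0.002, 0.01, 0, 0, 0], [0, 0.002, 0.03, 0, 0, 0], [0, 0.002, 0.055, 0, 0, 0], [0, 0.002, 0.08, 0, 0, 0], [0, 0.002, 0.1, 0, 0, 0], [0, 0.002, 0.113, 0, 0, 0], [0, 0.002, 0.12, 0, 0, 0], [0, 0.002, 0.123, 0, 0, 0]]])

```text
time_s: 8.68
position: [0.603, -0.2288, 0.0553]
tcp_rot: [[-1.0, 0.025, -0.002], [0.025, 1.0, 0.001], [0.002, 0.001, -1.0]]
force: [-0.1, -0.7, -0.5]
opening: 0.604
grasp_force: 30.3
```

Request:
play_rows(motion=[[[0, 0, 0.001, 0, 0, 0], [0, 0, 0.002, 0, 0, 0], [0, 0, 0.003, 0, 0, 0], [0, 0, 0.004, 0, 0, 0], [0, 0, 0.0045, 0, 0, 0], [0, 0, 0.0045, 0, 0, 0], [0, 0, 0.0045, 0, 0, 0], [0, 0, 0.0045, 0, 0, 0]]])

```text
time_s: 9.35
position: [0.604, -0.2302, 0.0525]
tcp_rot: [[-1.0, 0.026, 0.001], [0.026, 1.0, -0.0], [-0.001, -0.0, -1.0]]
force: [0.8, -0.4, 0.5]
opening: 0.601
grasp_force: 30.3
```

Request:
play_rows(motion=[[[0, 0, 0.0005, 0, 0, 0], [0, 0, 0.001, 0, 0, 0], [0, 0, 0.001, 0, 0, 0]]])

```text
time_s: 9.6
position: [0.6041, -0.2302, 0.0523]
tcp_rot: [[-1.0, 0.026, 0.001], [0.026, 1.0, -0.0], [-0.001, -0.0, -1.0]]
force: [-1.5, 0.3, 5.4]
opening: 0.6
grasp_force: 30.6
```

Request:
play_rows(motion=[[[0, 0, 0, 0, 0, 0], [0, 0, 0, 0, 0, 0], [0, 0, 0, 0, 0, 0], [0, 0, 0, 0, 0, 0], [0, 0, 0, 0, 0, 0], [0, 0, 0, 0, 0, 0]]], fingers=0.068)

```text
time_s: 10.1
position: [0.6037, -0.2299, 0.0508]
tcp_rot: [[-1.0, 0.026, -0.0], [0.026, 1.0, 0.0], [0.0, 0.0, -1.0]]
force: [0.4, 0.4, -0.5]
opening: 0.78
grasp_force: 0.0
```

Request:
play_rows(motion=[[[0, 0, -0.008, 0, 0, 0], [0, 0, -0.02, 0, 0, 0], [0, 0, -0.04, 0, 0, 0], [0, 0, -0.065, 0, 0, 0], [0, 0, -0.09, 0, 0, 0], [0, 0, -0.12, 0, 0, 0], [0, 0, -0.148, 0, 0, 0], [0, 0, -0.148, 0, 0, 0]]])

```text
time_s: 10.77
position: [0.6074, -0.232, 0.2073]
tcp_rot: [[-1.0, 0.025, 0.012], [0.025, 1.0, -0.007], [-0.012, -0.007, -1.0]]
force: [0.3, -0.3, 1.5]
opening: 0.78
grasp_force: 0.0
```

```bash
python3 - <<'E'
from h import *
s=bot.read_state(); print(s['position'],s['opening'],s['grasp_force'],s['time_s'])
print(go(.4565,-.035,.20,4.8))
for c in ('top','scene','wrist'):
    d=imaging.capture(c)
    for n in ('beaker','tube'):
        print(c,n,[(np.round(r['at'],4).tolist(),round(r['confidence'],2)) for r in finder.recognise(c,n)[:1]])
E
```

```text
[ 0.60742179 -0.23195578  0.20729214] 0.7797090493784349 0.0 10.7667
([0.1559, 0.1931, 0.004], [-0.44, 0.69, -6.25])
top beaker []
top tube [([0.4735, 0.0062, 0.0097], 0.67)]
scene beaker [([0.5969, -0.2195, 0.0487], 0.79)]
scene tube []
wrist beaker [([0.6174, -0.2298, 0.0343], 0.65)]
wrist tube [([0.4594, -0.04, 0.0593], 0.66)]
```

Request:
play_rows(motion=[[[0.008, 0.01, 0, 0, 0, 0], [0.022, 0.027, 0, 0, 0, 0], [0.04, 0.05, 0, 0, 0, 0], [0.058, 0.073, 0, 0, 0, 0], [0.076, 0.0955, 0, 0, 0, 0]]], fingers=0.048)

```text
time_s: 11.63
position: [0.5292, -0.1316, 0.1984]
tcp_rot: [[-1.0, 0.026, -0.001], [0.026, 1.0, 0.001], [0.001, 0.001, -1.0]]
force: [-0.7, -0.0, 0.1]
opening: 0.57
grasp_force: 0.0
```

Request:
play_rows(motion=[[[0.018, 0.022, 0, 0, 0, -2], [0.036, 0.045, 0, 0, 0, -4], [0.054, 0.068, 0, 0, 0, -6.3], [0.068, 0.085, 0, 0, 0, -6.3], [0.0765, 0.0955, 0, 0, 0, -6.3], [0.0765, 0.0955, 0, 0, 0, -6.3], [0.0765, 0.0955, 0, 0, 0, -6.3]]])

```text
time_s: 12.22
position: [0.4569, -0.0353, 0.1992]
tcp_rot: [[-0.996, -0.085, 0.001], [-0.085, 0.996, -0.001], [-0.001, -0.001, -1.0]]
force: [-0.1, 0.6, -0.1]
opening: 0.551
grasp_force: 0.0
```

```bash
python3 - <<'E'
from h import *
s=bot.read_state(); print(s['position'],s['opening'],s['time_s'])
print(go(.4565,-.035,.0,4.8))
d=imaging.capture('wrist'); R=np.array(s['tcp_rot']); p=np.array(s['position'])
c=imaging.capture('scene')
cv2.imwrite('pics/t.png',np.vstack([d['frame'][80:330],cv2.resize(c['frame'][120:280,180:500],(640,320))])[...,::-1])
print(project(d,[[.4565,-.035,.074],p*[1,1,0]+[0,0,.074]]))
E
```

```text
[ 0.45694637 -0.03534001  0.19923261] 0.5508306773179728 12.2167
([0.0006, 0.0005, 0.1992], [-0.05, 0.06, 0.08])
[[317.34126298 200.30755511]
 [316.95540046 200.71792345]]
```

View pics/t.png

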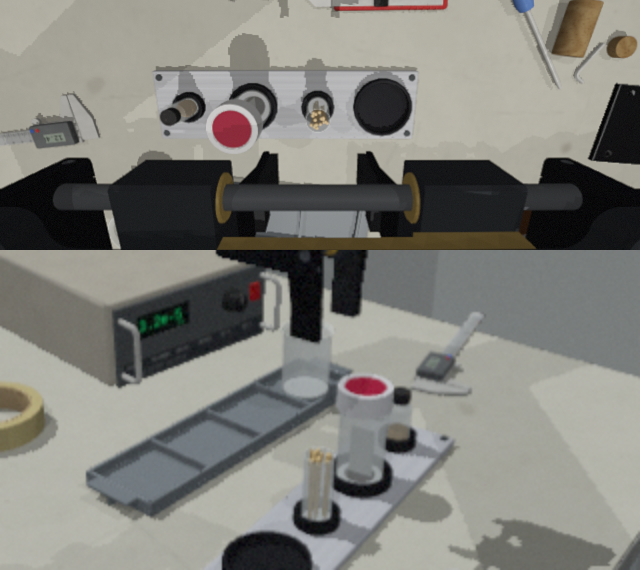

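The wrist view shows the tube rim at (318,198), against (317,200) predicted, so it is centred. In the scene view the beaker stands upright in the rightmost compartment. Now the tube.

Request:
play_rows(motion=[[[0, 0, 0.01, 0, 0, 0], [0, 0, 0.03, 0, 0, 0], [0, 0, 0.055, 0, 0, 0], [0, 0, 0.08, 0, 0, 0], [0, 0, 0.105, 0, 0, 0], [0, 0, 0.128, 0, 0, 0], [0, 0, 0.14, 0, 0, 0], [0, 0, 0.1435, 0, 0, 0]]])

```text
time_s: 12.98
position: [0.4566, -0.0362, 0.0532]
tcp_rot: [[-0.997, -0.083, -0.003], [-0.083, 0.997, 0.001], [0.002, 0.001, -1.0]]
force: [-0.6, -0.3, 0.5]
opening: 0.551
grasp_force: 0.0
```

Request:
play_rows(motion=[[[0, 0, 0, 0, 0, 0], [0, 0, 0, 0, 0, 0], [0, 0, 0, 0, 0, 0], [0, 0, 0, 0, 0, 0], [0, 0, 0, 0, 0, 0], [0, 0, 0, 0, 0, 0], [0, 0, 0, 0, 0, 0], [0, 0, 0, 0, 0, 0]]], fingers=0.015)

```text
time_s: 13.65
position: [0.4569, -0.0354, 0.0565]
tcp_rot: [[-0.996, -0.084, 0.002], [-0.084, 0.996, -0.001], [-0.002, -0.001, -1.0]]
force: [0.4, -0.8, 6.7]
opening: 0.278
grasp_force: 30.0
```

Request:
play_rows(motion=[[[0, 0, -0.005, 0, 0, 0], [0, 0, -0.02, 0, 0, 0], [0, 0, -0.04, 0, 0, 0], [0, 0, -0.065, 0, 0, 0], [0, 0, -0.09, 0, 0, 0], [0, 0, -0.112, 0, 0, 0], [0, 0, -0.125, 0, 0, 0], [0, 0, -0.13, 0, 0, 0]]])

```text
time_s: 14.32
position: [0.457, -0.0352, 0.1879]
tcp_rot: [[-0.996, -0.085, 0.004], [-0.085, 0.996, -0.001], [-0.004, -0.002, -1.0]]
force: [0.8, 0.3, -0.7]
opening: 0.277
grasp_force: 30.0
```

Request:
play_rows(motion=[[[-0.006, -0.006, 0, 0, 0, 0], [-0.018, -0.018, 0, 0, 0, 0], [-0.034, -0.033, 0, 0, 0, 1], [-0.056, -0.054, 0, 0, 0, 2.5], [-0.082, -0.079, 0, 0, 0, 4], [-0.108, -0.103, 0, 0, 0, 6.3], [-0.13, -0.125, 0, 0, 0, 6.3], [-0.1394, -0.1331, 0, 0, 0, 6.3]]])

```text
time_s: 14.98
position: [0.6098, -0.1599, 0.1839]
tcp_rot: [[-1.0, 0.027, 0.002], [0.027, 1.0, -0.002], [-0.002, -0.002, -1.0]]
force: [0.9, -0.5, 0.1]
opening: 0.278
grasp_force: 30.0
```

Request:
play_rows(motion=[[[0, 0, 0, 0, 0, 0], [0, 0, 0, 0, 0, 0], [0, 0, 0, 0, 0, 0]]])

```text
time_s: 15.23
position: [0.6045, -0.1549, 0.1841]
tcp_rot: [[-1.0, 0.025, -0.004], [0.025, 1.0, 0.002], [0.004, 0.002, -1.0]]
force: [-0.9, -0.3, -0.9]
opening: 0.28
grasp_force: 30.0
```

Request:
play_rows(motion=[[[0, 0, 0.01, 0, 0, 0], [0, 0, 0.03, 0, 0, 0], [0, 0, 0.055, 0, 0, 0], [0, 0, 0.08, 0, 0, 0], [0, 0, 0.105, 0, 0, 0], [0, 0, 0.122, 0, 0, 0], [0, 0, 0.13, 0, 0, 0], [0, 0, 0.133, 0, 0, 0]]])

```text
time_s: 15.9
position: [0.6045, -0.1547, 0.0507]
tcp_rot: [[-1.0, 0.025, -0.004], [0.025, 1.0, 0.002], [0.004, 0.002, -1.0]]
force: [-0.5, 0.2, -0.3]
opening: 0.276
grasp_force: 30.0
```

Request:
play_rows(motion=[[[0, 0, 0.001, 0, 0, 0], [0, 0, 0.002, 0, 0, 0], [0, 0, 0.003, 0, 0, 0], [0, 0, 0.004, 0, 0, 0], [0, 0, 0.005, 0, 0, 0], [0, 0, 0.0055, 0, 0, 0], [0, 0, 0.0055, 0, 0, 0]]])

```text
time_s: 16.48
position: [0.607, -0.1563, 0.0485]
tcp_rot: [[-1.0, 0.026, 0.002], [0.026, 1.0, -0.001], [-0.002, -0.001, -1.0]]
force: [-0.5, 0.2, 5.0]
opening: 0.278
grasp_force: 30.0
```

Request:
play_rows(motion=[[[0, 0, 0, 0, 0, 0], [0, 0, 0, 0, 0, 0], [0, 0, 0, 0, 0, 0], [0, 0, 0, 0, 0, 0], [0, 0, 0, 0, 0, 0], [0, 0, 0, 0, 0, 0]]], fingers=0.042)

```text
time_s: 16.98
position: [0.6062, -0.156, 0.0469]
tcp_rot: [[-1.0, 0.026, -0.0], [0.026, 1.0, 0.0], [0.0, 0.0, -1.0]]
force: [0.2, -0.4, 0.5]
opening: 0.478
grasp_force: 0.0
```

Request:
play_rows(motion=[[[0, 0, -0.008, 0, 0, 0], [0, 0, -0.02, 0, 0, 0], [0, 0, -0.04, 0, 0, 0], [0, 0, -0.065, 0, 0, 0], [0, 0, -0.09, 0, 0, 0], [0, 0, -0.12, 0, 0, 0], [0, 0, -0.145, 0, 0, 0], [0, 0, -0.15, 0, 0, 0]]])

```text
time_s: 17.65
position: [0.6092, -0.1572, 0.2036]
tcp_rot: [[-1.0, 0.025, 0.01], [0.025, 1.0, -0.005], [-0.01, -0.004, -1.0]]
force: [0.3, 0.1, 0.2]
opening: 0.482
grasp_force: 0.0
```

Request:
play_rows(motion=[[[0.015, -0.0035, 0, 0, 0, -1], [0.045, -0.011, 0, 0, 0, -3], [0.075, -0.018, 0, 0, 0, -5], [0.105, -0.026, 0, 0, 0, -6.3], [0.128, -0.032, 0, 0, 0, -6.3], [0.1377, -0.0341, 0, 0, 0, -6.3], [0.1377, -0.0341, 0, 0, 0, -6.3], [0.1377, -0.0341, 0, 0, 0, -6.3]]])

```text
time_s: 18.32
position: [0.4687, -0.187, 0.1976]
tcp_rot: [[-0.997, -0.083, 0.002], [-0.083, 0.997, -0.001], [-0.002, -0.001, -1.0]]
force: [-0.4, -0.1, 0.4]
opening: 0.481
grasp_force: 0.0
```

```bash
python3 - <<'E'
from h import *
s=bot.read_state(); print(s['position'],s['opening'],s['time_s'])
print(go(.4685,-.1865,.054,4.8))
d=imaging.capture('wrist'); c=imaging.capture('scene')
cv2.imwrite('pics/v.png',np.vstack([d['frame'][80:330],cv2.resize(c['frame'][120:280,180:500],(640,320))])[...,::-1])
print(project(d,[[.4685,-.1865,.064],[.4685,-.1865,.021]]))
E
```

```text
[ 0.46870508 -0.1870479   0.19763019] 0.4808380544810005 18.3167
([0.0004, 0.0007, 0.1436], [-0.05, 0.11, -0.03])
[[317.51121439 198.20920833]
 [317.44087066 188.35733886]]
```

View pics/v.png

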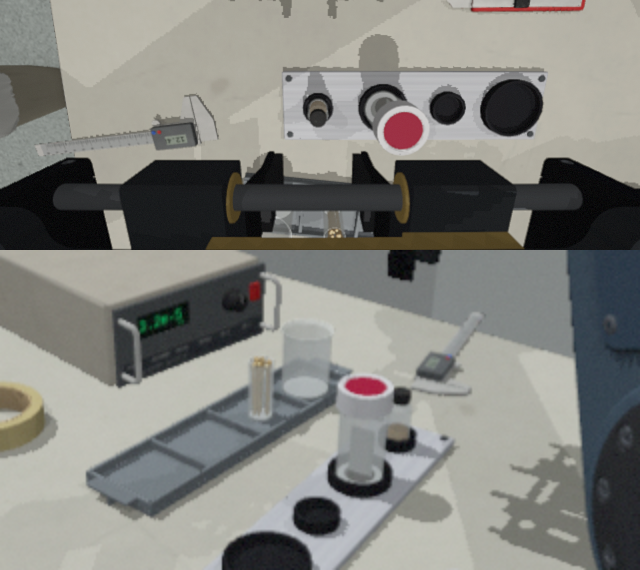

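The wrist view shows the vial cap at (317,197), against (317,198) predicted. In the scene view the tube is upright in the second compartment from the right. Now the vial.

Request:
play_rows(motion=[[[0, 0, 0.01, 0, 0, 0], [0, 0, 0.03, 0, 0, 0], [0, 0, 0.055, 0, 0, 0], [0, 0, 0.08, 0, 0, 0], [0, 0, 0.103, 0, 0, 0], [0, 0, 0.12, 0, 0, 0], [0, 0, 0.13, 0, 0, 0], [0, 0, 0.135, 0, 0, 0]]])

```text
time_s: 19.08
position: [0.4684, -0.1862, 0.0605]
tcp_rot: [[-0.996, -0.085, -0.001], [-0.085, 0.996, 0.001], [0.001, 0.001, -1.0]]
force: [0.6, 0.0, -0.1]
opening: 0.487
grasp_force: 0.0
```

Request:
play_rows(motion=[[[0, 0, 0.002, 0, 0, 0], [0, 0, 0.004, 0, 0, 0], [0, 0, 0.006, 0, 0, 0], [0, 0, 0.0075, 0, 0, 0], [0, 0, 0.0075, 0, 0, 0]]])

```text
time_s: 19.5
position: [0.4681, -0.1868, 0.0551]
tcp_rot: [[-0.996, -0.084, 0.001], [-0.084, 0.996, -0.001], [-0.001, -0.001, -1.0]]
force: [0.3, 0.6, -0.7]
opening: 0.482
grasp_force: 0.0
```

Request:
play_rows(motion=[[[0, 0, 0, 0, 0, 0], [0, 0, 0, 0, 0, 0], [0, 0, 0, 0, 0, 0], [0, 0, 0, 0, 0, 0], [0, 0, 0, 0, 0, 0], [0, 0, 0, 0, 0, 0], [0, 0, 0, 0, 0, 0], [0, 0, 0, 0, 0, 0]]], fingers=0.014)

```text
time_s: 20.17
position: [0.4679, -0.1867, 0.0548]
tcp_rot: [[-0.996, -0.084, 0.0], [-0.084, 0.996, -0.0], [-0.0, -0.0, -1.0]]
force: [-0.5, 0.1, 1.5]
opening: 0.235
grasp_force: 30.0
```

Request:
play_rows(motion=[[[0, 0, -0.005, 0, 0, 0], [0, 0, -0.02, 0, 0, 0], [0, 0, -0.04, 0, 0, 0], [0, 0, -0.065, 0, 0, 0], [0, 0, -0.09, 0, 0, 0], [0, 0, -0.112, 0, 0, 0], [0, 0, -0.125, 0, 0, 0], [0, 0, -0.13, 0, 0, 0]]])

```text
time_s: 20.83
position: [0.4687, -0.1871, 0.1871]
tcp_rot: [[-0.996, -0.084, 0.004], [-0.084, 0.996, -0.003], [-0.003, -0.003, -1.0]]
force: [-0.7, 0.2, -0.4]
opening: 0.235
grasp_force: 30.0
```

Request:
play_rows(motion=[[[-0.006, 0.006, 0, 0, 0, 0], [-0.02, 0.021, 0, 0, 0, 0], [-0.04, 0.043, 0, 0, 0, 0], [-0.06, 0.065, 0, 0, 0, 1], [-0.083, 0.09, 0, 0, 0, 2.5], [-0.106, 0.115, 0, 0, 0, 4], [-0.126, 0.137, 0, 0, 0, 5.3], [-0.142, 0.154, 0, 0, 0, 6.3]]])

```text
time_s: 21.5
position: [0.5968, -0.0182, 0.1828]
tcp_rot: [[-1.0, 0.025, -0.002], [0.025, 1.0, 0.001], [0.002, 0.001, -1.0]]
force: [0.6, -1.0, -0.8]
opening: 0.234
grasp_force: 30.0
```

```bash
python3 - <<'E'
from h import *
d=imaging.capture('scene'); d=imaging.capture('scene')
s=bot.read_state(); print(s['position'],s['opening'],s['time_s'])
print(go(.611,-.004,.185,-1.5))
E
```

```text
[ 0.59774825 -0.01748375  0.1829179 ] 0.23671565787006799 21.6
([-0.013, 0.0138, -0.0021], [0.08, -0.03, 0.25])
```

Request:
play_rows(motion=[[[-0.006, 0.006, 0.004, 0, 0, 0], [-0.0135, 0.0142, 0.015, 0, 0, 0], [-0.0135, 0.0142, 0.035, 0, 0, 0], [-0.0135, 0.0142, 0.06, 0, 0, 0], [-0.0135, 0.0142, 0.085, 0, 0, 0], [-0.0135, 0.0142, 0.11, 0, 0, 0], [-0.0135, 0.0142, 0.125, 0, 0, 0], [-0.0135, 0.0142, 0.133, 0, 0, 0]]])

```text
time_s: 22.27
position: [0.6079, -0.0074, 0.0478]
tcp_rot: [[-1.0, 0.027, -0.006], [0.027, 1.0, 0.001], [0.006, 0.001, -1.0]]
force: [0.2, -0.1, -0.5]
opening: 0.233
grasp_force: 30.0
```

Request:
play_rows(motion=[[[0, 0, 0.001, 0, 0, 0], [0, 0, 0.002, 0, 0, 0], [0, 0, 0.003, 0, 0, 0], [0, 0, 0.004, 0, 0, 0], [0, 0, 0.005, 0, 0, 0], [0, 0, 0.0055, 0, 0, 0], [0, 0, 0.0055, 0, 0, 0]]])

```text
time_s: 22.85
position: [0.6107, -0.0074, 0.0469]
tcp_rot: [[-1.0, 0.026, 0.001], [0.026, 1.0, -0.0], [-0.002, -0.0, -1.0]]
force: [0.4, -0.3, 1.4]
opening: 0.234
grasp_force: 30.0
```

Request:
play_rows(motion=[[[0, 0, 0, 0, 0, 0], [0, 0, 0, 0, 0, 0], [0, 0, 0, 0, 0, 0], [0, 0, 0, 0, 0, 0], [0, 0, 0, 0, 0, 0], [0, 0, 0, 0, 0, 0]]], fingers=0.042)

```text
time_s: 23.35
position: [0.6101, -0.0073, 0.046]
tcp_rot: [[-1.0, 0.026, -0.0], [0.026, 1.0, 0.0], [0.0, 0.0, -1.0]]
force: [0.3, -0.5, -0.3]
opening: 0.468
grasp_force: 0.0
```

Request:
play_rows(motion=[[[0, 0, -0.008, 0, 0, 0], [0, 0, -0.022, 0, 0, 0], [0, 0, -0.045, 0, 0, 0], [0, 0, -0.075, 0, 0, 0], [0, 0, -0.105, 0, 0, 0], [0, 0, -0.13, 0, 0, 0], [0, 0, -0.15, 0, 0, 0], [0, 0, -0.16, 0, 0, 0]]])

```text
time_s: 24.02
position: [0.6116, -0.0075, 0.21]
tcp_rot: [[-1.0, 0.026, 0.006], [0.026, 1.0, -0.001], [-0.006, -0.001, -1.0]]
force: [0.5, -0.3, -0.5]
opening: 0.485
grasp_force: 0.0
```

Request:
play_rows(motion=[[[0.012, -0.009, 0, 0, 0, -1], [0.036, -0.026, 0, 0, 0, -2], [0.064, -0.047, 0, 0, 0, -4], [0.092, -0.068, 0, 0, 0, -6.3], [0.118, -0.087, 0, 0, 0, -6.3], [0.137, -0.101, 0, 0, 0, -6.3], [0.1448, -0.1064, 0, 0, 0, -6.3], [0.1448, -0.1064, 0, 0, 0, -6.3]]], fingers=0.066)

```text
time_s: 24.68
position: [0.4609, -0.1105, 0.206]
tcp_rot: [[-0.997, -0.081, -0.002], [-0.081, 0.997, 0.001], [0.002, 0.001, -1.0]]
force: [-0.3, -0.9, 0.1]
opening: 0.758
grasp_force: 0.0
```

```bash
python3 - <<'E'
from h import *
d=imaging.capture('wrist'); c=imaging.capture('scene')
s=bot.read_state(); print(s['position'],s['opening'],s['time_s'])
print(go(.4625,-.110,.09,4.8))
cv2.imwrite('pics/j.png',np.vstack([d['frame'][80:330],cv2.resize(c['frame'][120:280,180:500],(640,320))])[...,::-1])
print(project(d,[[.4625,-.110,.101]]))
E
```

```text
[ 0.46359415 -0.1100377   0.20629718] 0.7586678953660457 24.7833
([0.0012, 0.0001, 0.1163], [-0.01, 0.08, -0.02])
[[317.15736126 208.71167761]]
```

View pics/j.png

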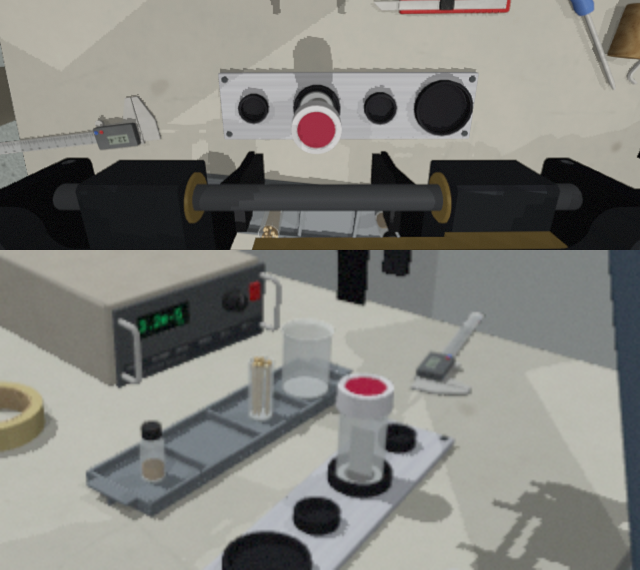

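The wrist view shows the jar disc at (317,209), as predicted. In the scene view the vial is upright in the leftmost compartment. Now the jar.

Request:
play_rows(motion=[[[0.001, 0, 0.01, 0, 0, 0], [0.001, 0, 0.03, 0, 0, 0], [0.001, 0, 0.055, 0, 0, 0], [0.001, 0, 0.08, 0, 0, 0], [0.001, 0, 0.1, 0, 0, 0], [0.001, 0, 0.112, 0, 0, 0], [0.001, 0, 0.1165, 0, 0, 0], [0.001, 0, 0.1165, 0, 0, 0]]])

```text
time_s: 25.45
position: [0.4624, -0.1093, 0.0884]
tcp_rot: [[-0.996, -0.086, -0.001], [-0.086, 0.996, 0.001], [0.001, 0.001, -1.0]]
force: [0.8, 0.6, -0.4]
opening: 0.758
grasp_force: 0.0
```

Request:
play_rows(motion=[[[0, 0, 0, 0, 0, 0], [0, 0, 0, 0, 0, 0], [0, 0, 0, 0, 0, 0], [0, 0, 0, 0, 0, 0], [0, 0, 0, 0, 0, 0], [0, 0, 0, 0, 0, 0], [0, 0, 0, 0, 0, 0], [0, 0, 0, 0, 0, 0]]], fingers=0.036)

```text
time_s: 26.12
position: [0.4623, -0.1103, 0.0904]
tcp_rot: [[-0.996, -0.084, 0.002], [-0.084, 0.996, -0.001], [-0.002, -0.001, -1.0]]
force: [0.7, 0.9, 6.5]
opening: 0.525
grasp_force: 29.7
```

Request:
play_rows(motion=[[[0, 0, -0.005, 0, 0, 0], [0, 0, -0.018, 0, 0, 0], [0, 0, -0.035, 0, 0, 0], [0, 0, -0.055, 0, 0, 0], [0, 0, -0.075, 0, 0, 0], [0, 0, -0.095, 0, 0, 0], [0, 0, -0.107, 0, 0, 0], [0, 0, -0.11, 0, 0, 0]]])

```text
time_s: 26.78
position: [0.4625, -0.1105, 0.2017]
tcp_rot: [[-0.996, -0.084, 0.003], [-0.084, 0.996, -0.002], [-0.003, -0.002, -1.0]]
force: [0.8, 0.2, -0.4]
opening: 0.527
grasp_force: 29.9
```

Request:
play_rows(motion=[[[-0.006, 0.001, 0, 0, 0, 0], [-0.02, 0.002, 0, 0, 0, 1], [-0.042, 0.005, 0, 0, 0, 2], [-0.068, 0.008, 0, 0, 0, 3], [-0.094, 0.011, 0, 0, 0, 4.5], [-0.118, 0.014, 0, 0, 0, 6.3], [-0.138, 0.016, 0, 0, 0, 6.3], [-0.1486, 0.0169, 0, 0, 0, 6.3]]])

```text
time_s: 27.45
position: [0.6105, -0.0799, 0.1978]
tcp_rot: [[-1.0, 0.025, -0.0], [0.025, 1.0, 0.001], [0.0, 0.001, -1.0]]
force: [0.1, 0.3, -0.3]
opening: 0.526
grasp_force: 29.9
```

Request:
play_rows(motion=[[[0, 0, 0, 0, 0, 0], [0, 0, 0.008, 0, 0, 0], [0, 0, 0.022, 0, 0, 0], [0, 0, 0.045, 0, 0, 0], [0, 0, 0.07, 0, 0, 0], [0, 0, 0.092, 0, 0, 0], [0, 0, 0.107, 0, 0, 0], [0, 0, 0.113, 0, 0, 0]]])

```text
time_s: 28.12
position: [0.6045, -0.0801, 0.0829]
tcp_rot: [[-1.0, 0.026, -0.008], [0.026, 1.0, 0.002], [0.008, 0.002, -1.0]]
force: [0.7, -0.6, -0.6]
opening: 0.523
grasp_force: 29.9
```

Request:
play_rows(motion=[[[0, 0, 0.001, 0, 0, 0], [0, 0, 0.002, 0, 0, 0], [0, 0, 0.003, 0, 0, 0], [0, 0, 0.004, 0, 0, 0], [0, 0, 0.005, 0, 0, 0], [0, 0, 0.0055, 0, 0, 0], [0, 0, 0.0055, 0, 0, 0]]])

```text
time_s: 28.7
position: [0.6092, -0.081, 0.0824]
tcp_rot: [[-1.0, 0.026, 0.002], [0.026, 1.0, -0.001], [-0.002, -0.001, -1.0]]
force: [0.1, 0.2, 5.3]
opening: 0.526
grasp_force: 29.8
```

Request:
play_rows(motion=[[[0, 0, 0, 0, 0, 0], [0, 0, 0, 0, 0, 0], [0, 0, 0, 0, 0, 0], [0, 0, 0, 0, 0, 0], [0, 0, 0, 0, 0, 0], [0, 0, 0, 0, 0, 0]]], fingers=0.063)

```text
time_s: 29.2
position: [0.6082, -0.0806, 0.0808]
tcp_rot: [[-1.0, 0.026, -0.001], [0.026, 1.0, 0.0], [0.001, 0.0, -1.0]]
force: [0.1, -0.1, -0.5]
opening: 0.722
grasp_force: 0.0
```

Request:
play_rows(motion=[[[0, 0, -0.006, 0, 0, 0], [0, 0, -0.018, 0, 0, 0], [0, 0, -0.038, 0, 0, 0], [0, 0, -0.065, 0, 0, 0], [0, 0, -0.09, 0, 0, 0], [0, 0, -0.115, 0, 0, 0], [0, 0, -0.135, 0, 0, 0], [0, 0, -0.14, 0, 0, 0]]])

```text
time_s: 29.87
position: [0.6107, -0.0813, 0.2264]
tcp_rot: [[-1.0, 0.025, 0.009], [0.025, 1.0, -0.003], [-0.009, -0.003, -1.0]]
force: [0.2, -0.3, 0.0]
opening: 0.724
grasp_force: 0.0
```

Request:
play_rows(motion=[[[0.015, 0.02, 0, 0, 0, 0], [0.04, 0.05, 0, 0, 0, 0], [0.065, 0.085, 0, 0, 0, 0], [0.09, 0.12, 0, 0, 0, 0], [0.11, 0.15, 0, 0, 0, 0], [0.13, 0.18, 0, 0, 0, 0], [0.14, 0.2, 0, 0, 0, 0], [0.14, 0.2, 0, 0, 0, 0]]])

```text
time_s: 30.53
position: [0.4696, 0.1262, 0.2209]
tcp_rot: [[-1.0, 0.021, -0.004], [0.021, 1.0, 0.001], [0.004, 0.001, -1.0]]
force: [-0.2, -0.5, -1.0]
opening: 0.723
grasp_force: 0.0
```

```bash
python3 - <<'E'
from h import *
d=imaging.capture('top'); c=imaging.capture('scene')
s=bot.read_state(); print(s['position'],s['opening'],s['time_s'])
cv2.imwrite('pics/end.png',np.vstack([cv2.resize(d['frame'][120:270,230:470],(640,300)),cv2.resize(c['frame'][130:270,180:480],(640,299))])[...,::-1])
E
```

```text
[0.47323824 0.1233535  0.22122275] 0.7215905897231559 30.6333
```

View pics/end.png

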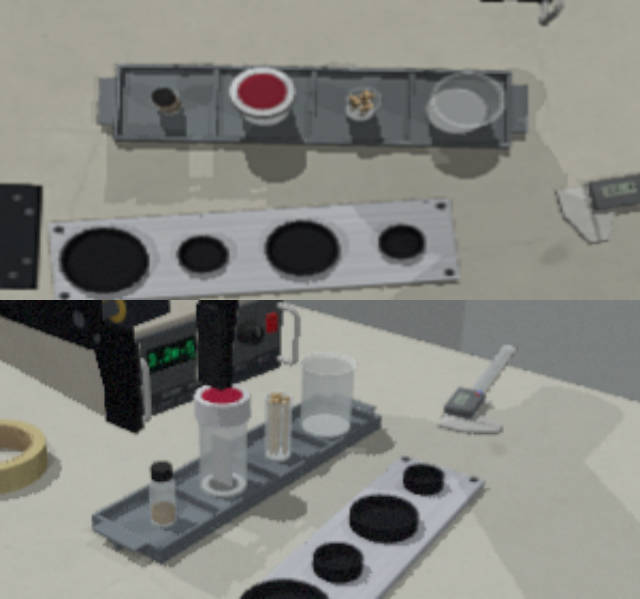

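Both views show vial, jar, tube and beaker upright in their compartments from left to right, about centred. The arm is clear of everything.

```bash
python3 -c "
from rig import bot
print(bot.hand_in())"
```

```text
the job is handed in; nothing more can be done
None
```

All four pieces stand upright, about centred, in the rack in reverse order (left to right: vial, jar, tube, beaker), with the arm clear at 30.6 s, and the job is handed in.

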